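# Flip a phone housing over against the ledge of the repair platform

### The job

The small phone housing lies on the bench with its smooth back up. Without picking it up, push it with the fingertips up against the near edge of the raised brown repair platform, tip it up there and turn it over that edge, so that it ends lying flat on top of the platform with its inner side (battery and board) up. It must never be lifted clear of the bench and platform; leave the tools, jars and other things where they are.

Things in the scene. Friction and masses are not known exactly. Their poses are not given: they have to be found in the camera images.
- housing: Rigid phone housing, about 70 g, 60 mm (x) by 120 mm (y) by 12 mm (z): a flat aluminium back shell 4 mm thick (on top at the start) over an inner frame 54 x 120 x 8 mm, flush on three sides; on its own -x long side the shell overhangs as a lip 6 mm wide, 8 mm above the bench. Origin: centre of the underside at the start (inner side). z points out of the smooth back: up at first, down at the end.
- near_edge (a point): Middle of the lip's long outer face (the housing's -x, robot's side), 10 mm above the bench at the start. Push here with the tips low, reaching below the lip. With the far edge against the ledge, fingertips pressing here (5 to 10 N) and moving up in an arc take this edge up, the far edge pivoting in the ledge's corner; past vertical it falls over onto the platform by itself.
- far_edge (a point): Middle of the other long edge face (the housing's +x), which is 12 mm high, flat and upright: it bears against the ledge; this point is 6 mm above the bench at the start. It then faces the ledge, 20 to 60 mm from it, up to 0.35 rad from parallel. Pushed hard when nearly upright, the housing jams between tips and ledge: ease off.
- platform: Fixed raised repair platform, a flat slab 150 mm (its x) by 300 mm (its y) by 10 mm high with a dark brown rubber-like top. Origin at the centre of its underside, on the bench. Its x axis points away from the robot (turned at most 0.3 rad from straight ahead). The front 75 mm of its top is free; a screwdriver and a small steel pot lie on its rear part.
- ledge (a point): Middle of the top edge of the platform's near face (the ledge), 75 mm from the platform's centre towards its -x, 10 mm above the bench; axes as the platform. The face is vertical and 300 mm long along y.
- screwdriver: Bystander: black screwdriver 150 mm long lying along the rear part of the platform; origin under its middle. Leave it.
- screw_pot: Bystander: small steel bowl, 40 mm wide and 22 mm high, on the rear right part of the platform; origin under its centre. Leave it.
- phone: Bystander: a bigger whole phone, 148 x 72 x 8 mm, white with black glass up, on the bench to the left of the housing; origin under its centre. Leave it.
- tweezers: Bystander: steel tweezers 110 mm long, 8 mm high, on the bench to the right of the housing; origin under its middle. Leave it.
- earbud_case: Bystander: rounded white box 58 x 46 x 24 mm on the bench, right of the tweezers; origin under its centre. Leave it.
- flux_jar: Bystander: amber glass jar, 34 mm wide and 42 mm high, standing on the bench to the right of the platform; origin under its centre. Leave it.
Mind the look-alikes: they are no part of the job. There is more than one size of the housing; the one meant has the size given above.

How it is judged:
By the outcome, as a careful person would: the job done as asked, in the order asked, and still so for the second after the job is handed in, with the robot touching nothing.
It also fails if it takes over 58 s, if anything falls off the work surface, if the arm or the gripper's body presses on something with over 40 N, if the wrist force passes 120 N, or if a joint passes its speed limit or range.

### The arm

A 6-joint arm with a two-finger parallel gripper is mounted at the origin on the work surface. World frame = base frame: x ahead of the robot, y to its left, z up, the work surface at z = 0. Lengths are in m, angles in degrees, forces in N, time in s.
With the tool pointing down it reaches from about 0.25 to 0.725 m from the base axis. Payload 4 kg.
Tool frame: the origin (TCP) lies at the very end of the fingers, on their centre line; the grasp point (between the pads) lies env.grip_depth behind it (env.grip_depth is the distance from the TCP to the grasp point, in m); z points along the fingers, x is the direction in which the jaws open and shut, and the axes are right-handed (so a half turn about z gives the same grasp; the last joint's range is limited). The gripper opens to 85 mm and grips with 20 to 120 N. Pads are 22 mm wide; open, the fingers measure 114 mm over their backs; the gripper's body (76 mm by 85 mm) begins 54 mm behind the grasp point. The pads swing forward as they close: fully open they stand 13 mm farther back than shut.
Start: joints at [74.37, 13.785, 0.286, 76.501, 0, 90], TCP at [0.135, 0.482, 0.231] pointing down, gripper open.
Joint ranges: [-155.79, 155.79], [-60.16, 107.12], [-62.33, 73.08], [-114, 123.19], [-81.49, 82.49], [-180, 180]. Speed limits (degrees/s): [159.86, 159.86, 180, 180, 180, 180].

### API

Orientations are given as a 3x3 rotation matrix whose columns are the frame's x, y, z axes.
In Python, from bench import sensors, camera, job, env gives the robot as it stands.
- The arm moves only by the tool move_arm, never from a script. Its argument "increments" is a list of rows, each a list of 5 numbers: the closure in counts, from 0 (fully open) to 255 (shut), then the shift along the tool's x, y, z in cm, then the turn about the tool's z in rad. A call has 1 to 5 rows; each row shifts and turns the commanded pose from where the row before left it, along the tool's axes as they then stand; what a row does not reach is not made up. A row lasts 1/8 s, in which the tool goes at most 62.5 mm and 10.7 degrees, less where a joint would pass 70% of its speed; a pose out of reach is approached as far as the arm can. A call with a gripper value outside its range is refused whole. The fingers move at their own pace and stop on an object; the grip force is fixed at half the most. Time passes only in rows, so rows that do not move let the fingers close. It gives the time, the measured TCP pose, the force and the opening at its end, in the units of the state.
- sensors.read_state(): the state, without advancing time (a new reading comes with each control period).
- camera(name): name is "side" or "top" or "wrist"; returns a dict with "img" (400x640x3 uint8, red, green, blue), "range_z" (400x640 float32, m along the optical axis (not along the pixel's ray), 0 where there is no reading), "intrinsics" (3x3 intrinsics, pixels), "k1" (the pictures are not rectified: a ray, as slopes to the right and down, at radius r is drawn at 1 + k1 r^2 times it, then the intrinsics apply), "R" (3x3) and "t" (3): a world point X has camera coordinates R X + t. Camera axes: x right, y down, z forward; pixel columns grow to the right and rows downward; lengths in m; the calibration is good to about 2 mm. A picture is of the moment at which its call begins.
- job.job_done(): hands the job in, once; it reports no verdict.
The state is a dict: "t": time; "joint_positions": joint angles; "joint_vel": joint speeds; "joint_torque": joint torques, N m; "tcp_pos": TCP position; "eef_rot": TCP orientation; "ft_force": force on the tool from outside, world axes, zero at the start; "ft_torque": the same for the moment, N m; "finger_gap": finger opening in m.
Only numpy, scipy, OpenCV 4.12 (cv2) and the standard library are available. Lean on these libraries where they do the work, as an engineer would, in place of code of your own. Each camera call takes 0.05 s, during which the arm holds its last target.

## Working session

There is one attempt and no reset: what is moved stays moved. The work goes in short steps, Python scripts to look and compute and a tool call to move; the robot and the scene stay as the last step left them, time stands still between calls to the robot, and variables do not carry over. Pictures are saved under pics/ and viewed, and the job is handed in when it is done.

Besides the shell and the picture viewer there is one more tool, called after "Request:" by a JSON object that holds its "op" and its "data". move_arm: Moves the arm, as the interface text tells. Its arguments: {"type":"object","properties":{"increments":{"type":"array"}},"required":["increments"]}

```bash
ls; mkdir -p pics; python3 - <<'E'
from bench import sensors,camera,job,env
import cv2
s=sensors.read_state();print(s)
print(env.grip_depth)
for n in ["top","side","wrist"]:
    c=camera(n);cv2.imwrite(f"pics/{n}0.png",c["img"][:,:,::-1]);print(n,c["intrinsics"],c["k1"],c["R"],c["t"])
E
```

```text
pics
{'t': 0.0, 'joint_positions': array([ 7.43705989e+01,  1.38315236e+01,  2.11152941e-01,  7.65038479e+01,
       -1.39652755e-03,  9.00013048e+01]), 'joint_vel': array([-0.02740352, -0.07737126, -0.10505352,  0.00573987,  0.00152194,
        0.09424169]), 'joint_torque': array([ 1.72853681e-03, -3.72317612e+01,  2.52407080e+01,  1.71447342e-02,
        3.65461510e-04, -9.62956861e-07]), 'tcp_pos': array([0.13453383, 0.48086573, 0.23040183]), 'eef_rot': array([[ 2.69435326e-01,  9.63018323e-01, -5.60622343e-04],
       [ 9.63016046e-01, -2.69435908e-01, -2.09442332e-03],
       [-2.16801982e-03,  2.44233179e-05, -9.99997650e-01]]), 'ft_force': array([-0.50053591,  0.13059954,  0.18899766]), 'ft_torque': array([ 0.04243991, -0.04221118, -0.04381403]), 'finger_gap': 0.08541492740739579}
0.0187
top [[368.31557879   0.         322.95183311]
 [  0.         368.31557879 196.82381716]
 [  0.           0.           1.        ]] -0.05390735684352408 [[ 0.00690508 -0.99994812 -0.00748895]
 [-0.98945765 -0.00574887 -0.14470836]
 [ 0.1446578   0.00840922 -0.98944601]] [0.01913829 0.5524213  1.05991884]
side [[395.69398974   0.         318.08717806]
 [  0.         395.69398974 200.53101044]
 [  0.           0.           1.        ]] 0.023528124889210612 [[ 0.98237208 -0.18668992  0.00958973]
 [-0.10953106 -0.61641264 -0.77976817]
 [ 0.15148609  0.76497211 -0.62599491]] [-0.54104956  0.11993451  0.91127742]
wrist [[288.7919766    0.         319.31885838]
 [  0.         288.7919766  198.32104893]
 [  0.           0.           1.        ]] -0.042472675076473086 [[ 0.26956731  0.96297812 -0.00256917]
 [ 0.91060265 -0.25403608  0.32598847]
 [ 0.3132671  -0.09021532 -0.94537025]] [-0.49838494 -0.04340038  0.38154291]
```

View pics/top0.png

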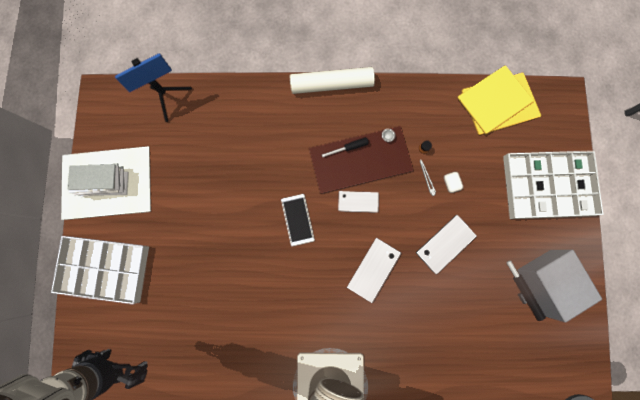

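View pics/side0.png

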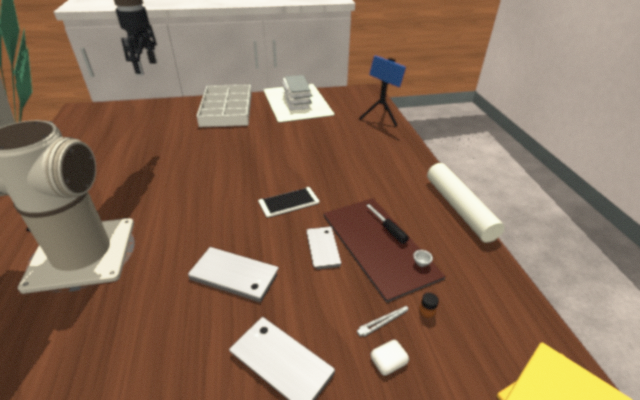

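Candidates for the housing in the top view are (358,202), small and just in front of the platform, and (374,270) and (447,244), both larger. The white phone at (297,220) has black glass. I choose (358,202) and will check it in a close crop.

```bash
cat > h.py <<'E'
from bench import sensors,camera,job,env
import cv2, numpy as np
def save(c,name,box=None,s=1):
    im=c["img"][:,:,::-1]
    if box: x0,y0,x1,y1=box; im=im[y0:y1,x0:x1]
    im=cv2.resize(im,None,fx=s,fy=s,interpolation=cv2.INTER_CUBIC); cv2.imwrite("pics/"+name,im)
def ray(c,u,v):
    K=c["intrinsics"]; xd=(u-K[0,2])/K[0,0]; yd=(v-K[1,2])/K[1,1]
    x,y=xd,yd
    for _ in range(20):
        f=1+c["k1"]*(x*x+y*y); x,y=xd/f,yd/f
    d=c["R"].T@np.array([x,y,1.]); o=-c["R"].T@c["t"]
    return o,d
def onz(c,u,v,z):
    o,d=ray(c,u,v); return o+d*(z-o[2])/d[2]
def proj(c,X):
    p=c["R"]@np.asarray(X,float)+c["t"]; a,b=p[:2]/p[2]; f=1+c["k1"]*(a*a+b*b)
    K=c["intrinsics"]; return np.array([K[0,0]*a*f+K[0,2],K[1,1]*b*f+K[1,2]])
def cloud(c):
    K=c["intrinsics"]; H,W=c["range_z"].shape
    u,v=np.meshgrid(np.arange(W),np.arange(H)); xd=(u-K[0,2])/K[0,0]; yd=(v-K[1,2])/K[1,1]; x,y=xd,yd
    for _ in range(20):
        f=1+c["k1"]*(x*x+y*y); x,y=xd/f,yd/f
    P=np.dstack([x,y,np.ones_like(x)])*c["range_z"][...,None]
    return (P-c["t"])@c["R"]
E
python3 - <<'E'
from h import *
c=camera("top");save(c,"t1.png",(270,110,430,230),5)
s=camera("side");save(s,"s1.png",(280,180,460,310),4.4)
E
```

```text
(no output)
```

View pics/t1.png

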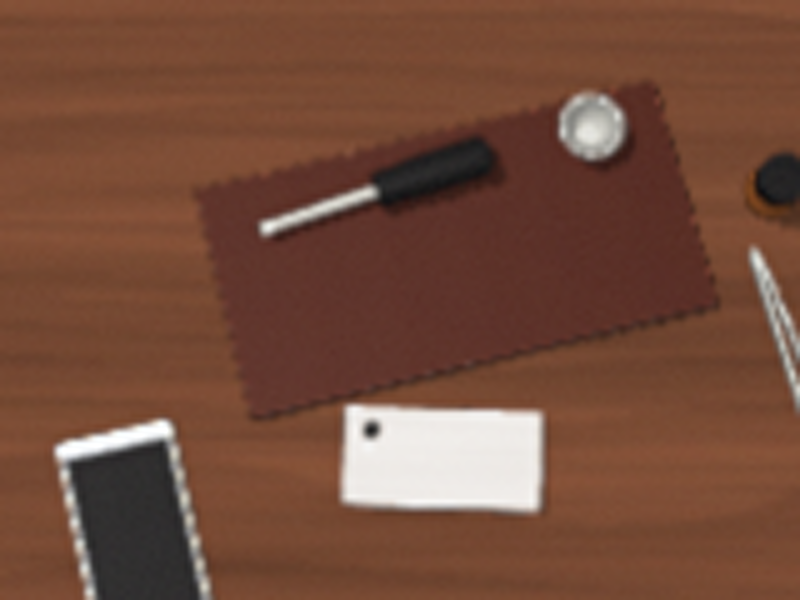

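View pics/s1.png

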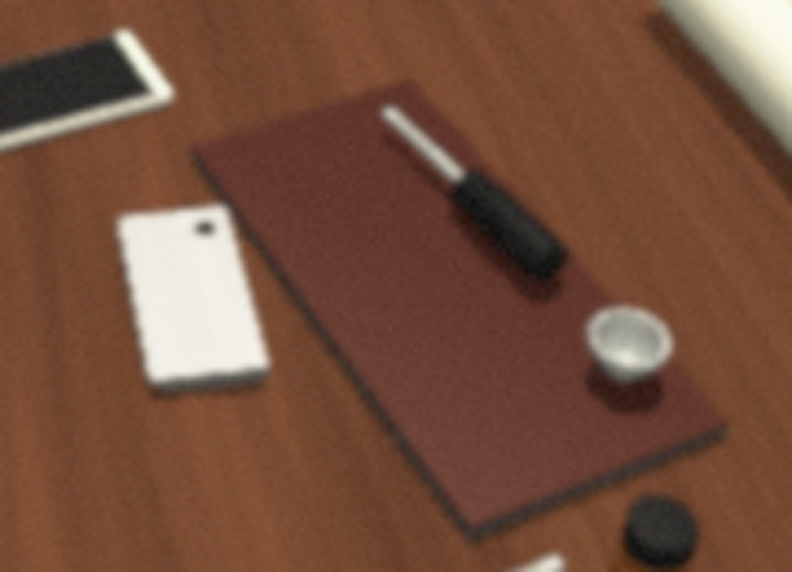

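The crop shows the small housing with its back up. Its crop corners are (347,405), (543,411), (540,513) and (342,503). The platform's near edge runs from (255,418) to (718,303).

```bash
python3 - <<'E'
from h import *
np.set_printoptions(precision=4,suppress=True)
c=camera("top");s=camera("side")
f=lambda p:(270+p[0]/5-.4,110+p[1]/5-.4)
g=lambda p:(280+p[0]/4.4-.4,180+p[1]/4.4-.4)
H=[onz(c,*f(p),.012) for p in [(347,405),(543,411),(540,513),(342,503)]]
P=[onz(c,*f(p),.010) for p in [(255,418),(718,303),(655,85),(200,192)]]
H2=[onz(s,*g(p),.012) for p in [(226,207),(268,370),(150,380),(120,216)]]
P2=[onz(s,*g(p),.010) for p in [(195,152),(472,530),(724,430),(405,85)]]
for n,Q in zip("H H2 P P2".split(),[H,H2,P,P2]):
    Q=np.array(Q);print(n,Q[:,:2].tolist(),Q.mean(0)); print([np.linalg.norm(Q[i]-Q[i-1]).round(4) for i in range(4)])
    e=(Q[1]-Q[0])+(Q[2]-Q[3]); print("ang of +y axis(reversed)",np.degrees(np.arctan2(e[0],-e[1])))
X=cloud(c)
for lo,hi in [(.02,.05)]:
    pass
b=X[185:215,330:385]; 
print("depth z bench",np.median(X[215:225,340:380,2]),"housing",np.median(X[195:208,345:372,2]),"plat",np.median(X[165:180,340:390,2]))
E
```

```text
H [[0.5760249668723959, -0.02626751585235933], [0.5729967124579914, -0.1466682356474641], [0.5100463602618656, -0.14392050530776485], [0.515483268161089, -0.023259062031604997]] [ 0.5436 -0.085   0.012 ]
[np.float64(0.0606), np.float64(0.1204), np.float64(0.063), np.float64(0.1208)]
ang of +y axis(reversed) -2.0111777375517903
H2 [[0.5776267086044031, -0.027144923085144712], [0.5728086921485658, -0.1491864255935088], [0.5132150851532615, -0.14516849096582196], [0.5182789355923758, -0.023977703054257393]] [ 0.5455 -0.0864  0.012 ]
[np.float64(0.0594), np.float64(0.1221), np.float64(0.0597), np.float64(0.1213)]
ang of +y axis(reversed) -2.3264923466379592
P [[0.5679297877887487, 0.03021764074294244], [0.641970894203572, -0.25702322948502065], [0.7829167086974282, -0.2214721616202893], [0.7111503061017181, 0.06583391690418196]] [ 0.676  -0.0956  0.01  ]
[np.float64(0.1476), np.float64(0.2966), np.float64(0.1454), np.float64(0.2961)]
ang of +y axis(reversed) 14.23980448164082
P2 [[0.5704072297554496, 0.024192259569558172], [0.6432470441163548, -0.25965398261836126], [0.7833299338919073, -0.22461353066416556], [0.7086967484665903, 0.06299915158074065]] [ 0.6764 -0.0993  0.01  ]
[np.float64(0.1436), np.float64(0.293), np.float64(0.1444), np.float64(0.2971)]
ang of +y axis(reversed) 14.47026862221417
depth z bench 0.0002905366754722893 housing 0.012085024287363941 plat 0.009878052304678624
```

Request:
{"op": "move_arm", "data": {"increments": [[75,0,0,0,-0.175],[75,0,0,0,-0.175],[75,0,0,0,-0.174],[75,0,0,0,0],[75,0,0,0,0]]}}

```text
t: 0.98
tcp_pos: [0.1347, 0.4815, 0.2313]
eef_rot: [[-0.246, 0.969, 0.0], [0.969, 0.246, -0.0], [-0.0, 0.0, -1.0]]
ft_force: [-0.7, -0.3, 0.4]
finger_gap: 0.0602
```

Request:
{"op": "move_arm", "data": {"increments": [[75,-5.4,1.5,0,0],[75,-5.4,1.5,0,0],[75,-5.4,1.5,0,0],[75,-5.4,1.5,0,0],[75,-5.4,1.5,0,0]]}}

```text
t: 1.6
tcp_pos: [0.2751, 0.2372, 0.2316]
eef_rot: [[-0.247, 0.969, 0.001], [0.969, 0.247, 0.001], [0.0, 0.001, -1.0]]
ft_force: [1.2, 0.9, -0.3]
finger_gap: 0.0601
```

Request:
{"op": "move_arm", "data": {"increments": [[75,-5.4,1.5,0,0],[75,-5.4,1.5,0,0],[75,-5.4,1.5,0,0],[75,-5.4,1.5,0,0],[75,-5.4,1.5,0,0]]}}

```text
t: 2.22
tcp_pos: [0.4151, -0.0061, 0.2316]
eef_rot: [[-0.246, 0.969, 0.001], [0.969, 0.246, 0.0], [0.0, 0.001, -1.0]]
ft_force: [0.5, 0.6, -0.4]
finger_gap: 0.0605
```

Request:
{"op": "move_arm", "data": {"increments": [[75,-5.3,1.5,0,0],[75,-5.3,1.5,0,0],[75,0,0,5.5,0],[75,0,0,5.5,0],[75,0,0,5,0]]}}

```text
t: 2.85
tcp_pos: [0.4695, -0.0998, 0.0697]
eef_rot: [[-0.246, 0.969, 0.0], [0.969, 0.246, -0.0], [-0.0, 0.0, -1.0]]
ft_force: [-0.4, 0.8, 0.8]
finger_gap: 0.0603
```

```bash
python3 - <<'E'
from h import *
c=camera("side");save(c,"s2.png",(180,120,460,310),2.8)
c=camera("wrist");save(c,"w2.png")
E
```

```text
(no output)
```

View pics/s2.png

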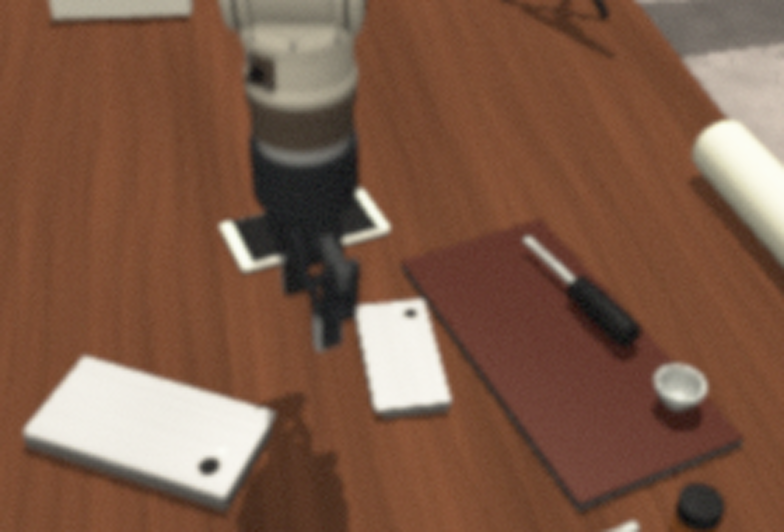

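View pics/w2.png

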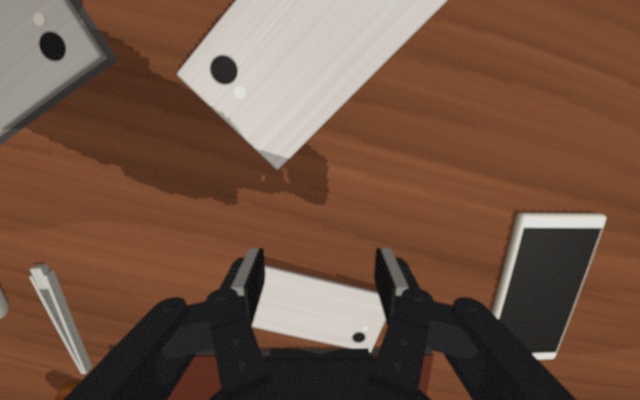

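The wrist view shows the fingertips at about (250,260) and (390,260), straddling the housing's near edge. The big housing's tip at (280,165) is well clear. Next I go down to feel the bench.

Request:
{"op": "move_arm", "data": {"increments": [[75,0,0,3,0],[75,0,0,2,0],[75,0,0,0.6,0],[75,0,0,0.4,0],[75,0,0,0.2,0]]}}

```text
t: 3.58
tcp_pos: [0.4707, -0.0997, 0.0104]
eef_rot: [[-0.248, 0.969, 0.002], [0.969, 0.248, -0.0], [-0.001, 0.002, -1.0]]
ft_force: [0.2, 0.2, 0.1]
finger_gap: 0.0603
```

Request:
{"op": "move_arm", "data": {"increments": [[75,0,0,0.2,0],[75,0,0,0.2,0],[75,0,0,0.2,0],[75,0,0,0.1,0]]}}

```text
t: 4.08
tcp_pos: [0.4695, -0.0994, 0.0022]
eef_rot: [[-0.249, 0.969, -0.0], [0.969, 0.249, 0.0], [0.0, -0.0, -1.0]]
ft_force: [-0.9, 0.3, 0.3]
finger_gap: 0.0601
```

Request:
{"op": "move_arm", "data": {"increments": [[75,0,0,0.2,0],[75,0,0,0.1,0],[75,0,0,0.1,0]]}}

```text
t: 4.45
tcp_pos: [0.4696, -0.0995, -0.0018]
eef_rot: [[-0.249, 0.969, -0.0], [0.969, 0.249, -0.0], [-0.0, -0.0, -1.0]]
ft_force: [-0.1, -0.5, 0.5]
finger_gap: 0.0606
```

Request:
{"op": "move_arm", "data": {"increments": [[75,0,0,0.1,0],[75,0,0,0.1,0],[75,0,0,0.1,0]]}}

```text
t: 4.82
tcp_pos: [0.4697, -0.0995, -0.0048]
eef_rot: [[-0.249, 0.969, 0.0], [0.969, 0.249, -0.0], [-0.0, 0.0, -1.0]]
ft_force: [-0.2, -0.5, -0.2]
finger_gap: 0.0603
```

Request:
{"op": "move_arm", "data": {"increments": [[75,0,0,0.1,0],[75,0,0,0.1,0]]}}

```text
t: 5.08
tcp_pos: [0.4697, -0.0995, -0.0052]
eef_rot: [[-0.249, 0.969, 0.0], [0.969, 0.249, -0.0], [-0.0, 0.0, -1.0]]
ft_force: [-6.3, 0.8, 21.3]
finger_gap: 0.0604
```

Request:
{"op": "move_arm", "data": {"increments": [[75,0,0,-0.5,0],[75,0,1,0,0],[75,0,0.6,0,0],[75,0,0.4,0,0],[75,0,0.4,0,0]]}}

```text
t: 5.7
tcp_pos: [0.493, -0.0933, -0.002]
eef_rot: [[-0.249, 0.969, -0.001], [0.969, 0.249, 0.0], [0.0, -0.001, -1.0]]
ft_force: [-0.0, 0.6, -0.5]
finger_gap: 0.0604
```

Request:
{"op": "move_arm", "data": {"increments": [[75,0,0.4,0,0],[75,0,0.4,0,0],[75,0,0.4,0,0],[75,0,0.4,0,0],[75,0,0,0,0]]}}

```text
t: 6.32
tcp_pos: [0.5089, -0.0894, -0.0016]
eef_rot: [[-0.249, 0.969, 0.001], [0.969, 0.249, 0.0], [-0.0, 0.001, -1.0]]
ft_force: [-0.6, 0.7, -0.5]
finger_gap: 0.0602
```

```bash
python3 - <<'E'
from h import *
c=camera("side");save(c,"s3.png",(240,160,440,300),4)
c=camera("top");save(c,"t3.png",(270,110,430,230),5)
E
```

```text
(no output)
```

View pics/s3.png

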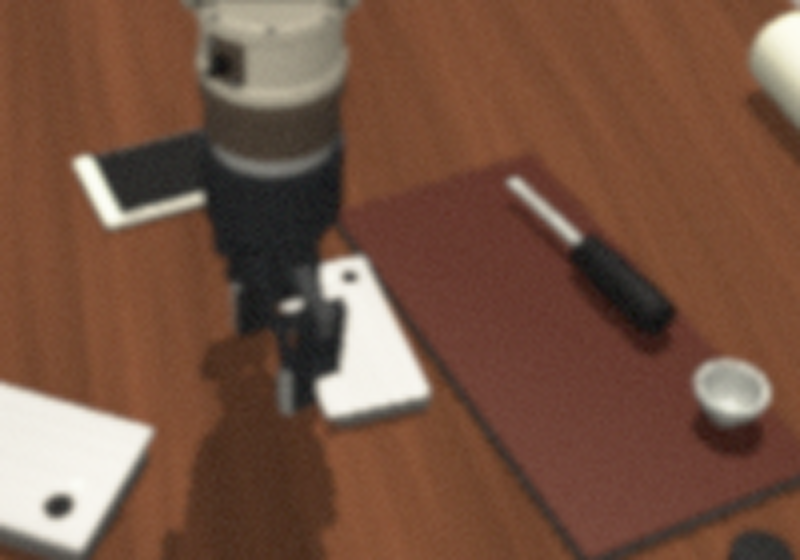

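View pics/t3.png

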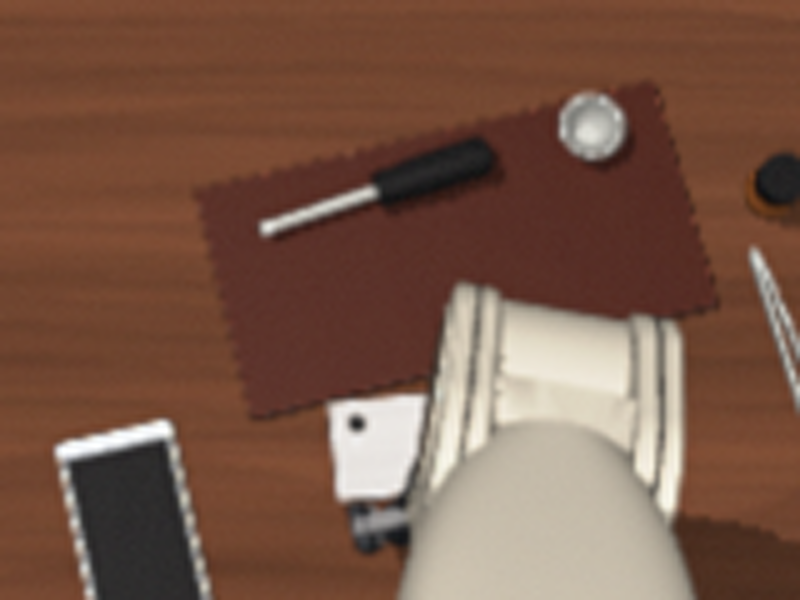

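The side crop shows the housing turning towards the ledge. Its far-left corner at (365,255) is at the ledge, with a gap still at the right end (430,385).

Request:
{"op": "move_arm", "data": {"increments": [[75,0,0.3,0,0],[75,0,0.3,0,0],[75,0,0.3,0,0],[75,0,0.2,0,0],[75,0,0,0,0]]}}

```text
t: 7.05
tcp_pos: [0.5193, -0.0867, -0.0017]
eef_rot: [[-0.249, 0.969, 0.0], [0.969, 0.249, 0.0], [-0.0, 0.0, -1.0]]
ft_force: [0.8, 0.2, -0.4]
finger_gap: 0.0603
```

```bash
python3 - <<'E'
from h import *
c=camera("side");save(c,"s4.png",(280,200,400,290),6)
E
```

```text
(no output)
```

View pics/s4.png

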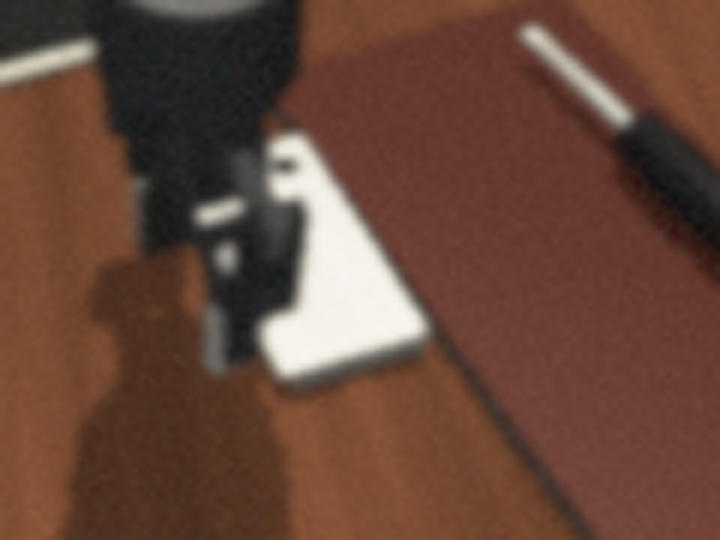

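```bash
python3 - <<'E'
from h import *
c=camera("side")
ex=np.array([.969,.249,0]);ey=np.array([-.249,.969,0])
for p in [(287,380),(430,335),(300,135),(272,150)]:
    X=onz(c,280+p[0]/6-.4,200+p[1]/6-.4,.012);print(p,X.round(4),X@ex,X@ey)
E
```

```text
(287, 380) [ 0.5448 -0.1419  0.012 ] 0.4925670655574245 -0.27310294444771965
(430, 335) [ 0.6025 -0.1293  0.012 ] 0.5516547854724073 -0.27528674511155915
(300, 135) [ 0.5778 -0.0102  0.012 ] 0.5573559462023356 -0.153803764649612
(272, 150) [ 0.5646 -0.0172  0.012 ] 0.5427605244046062 -0.15727946768446885
```

Request:
{"op": "move_arm", "data": {"increments": [[75,0,0.2,0,0],[75,0,0.1,0,0],[75,0,0,0,0]]}}

```text
t: 7.52
tcp_pos: [0.5221, -0.086, -0.0017]
eef_rot: [[-0.249, 0.969, 0.0], [0.969, 0.249, 0.0], [-0.0, 0.0, -1.0]]
ft_force: [0.5, -0.6, 1.1]
finger_gap: 0.06
```

Request:
{"op": "move_arm", "data": {"increments": [[75,0,0.1,0,0],[75,0,0.1,0,0],[75,0,0,0,0]]}}

```text
t: 7.9
tcp_pos: [0.524, -0.0855, -0.0017]
eef_rot: [[-0.249, 0.969, 0.0], [0.969, 0.249, 0.0], [-0.0, 0.0, -1.0]]
ft_force: [-0.8, 0.0, 0.1]
finger_gap: 0.06
```

Request:
{"op": "move_arm", "data": {"increments": [[75,0,0.1,0,0],[75,0,0.1,0,0],[75,0,0,0,0]]}}

```text
t: 8.28
tcp_pos: [0.5253, -0.0851, -0.0018]
eef_rot: [[-0.249, 0.969, -0.001], [0.969, 0.249, -0.0], [0.0, -0.001, -1.0]]
ft_force: [-2.0, -2.1, 0.3]
finger_gap: 0.0607
```

Request:
{"op": "move_arm", "data": {"increments": [[75,0,0.05,0,0],[75,0,0,0,0]]}}

```text
t: 8.52
tcp_pos: [0.5253, -0.0851, -0.0018]
eef_rot: [[-0.248, 0.969, -0.002], [0.969, 0.248, -0.0], [0.0, -0.002, -1.0]]
ft_force: [-4.3, -0.8, 2.6]
finger_gap: 0.0601
```

Request:
{"op": "move_arm", "data": {"increments": [[75,0,0.05,0,0],[75,0,0.02,-0.2,0],[75,0,0.02,-0.2,0],[75,0,0.02,-0.2,0],[75,0,0,0,0]]}}

```text
t: 9.15
tcp_pos: [0.5257, -0.085, 0.0036]
eef_rot: [[-0.248, 0.969, -0.003], [0.969, 0.248, -0.001], [0.0, -0.003, -1.0]]
ft_force: [-4.7, -2.4, -0.1]
finger_gap: 0.0604
```

```bash
python3 - <<'E'
from h import *
c=camera("side");save(c,"s5.png",(280,200,400,290),6)
E
```

```text
(no output)
```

View pics/s5.png

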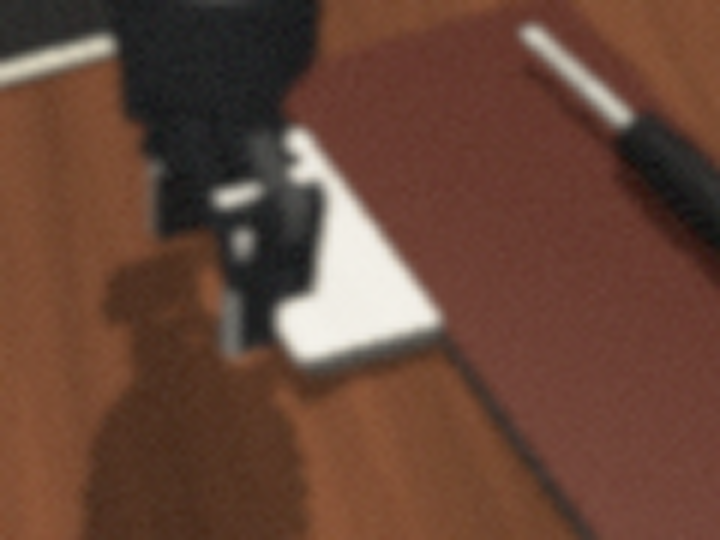

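The near edge is lifting: its corner at (300,362) has a shadow gap beneath it. I continue the arc.

Request:
{"op": "move_arm", "data": {"increments": [[75,0,0.04,-0.25,0],[75,0,0.05,-0.25,0],[75,0,0.05,-0.25,0],[75,0,0.05,-0.25,0],[75,0,0.0,0,0]]}}

```text
t: 9.82
tcp_pos: [0.5273, -0.0845, 0.0137]
eef_rot: [[-0.248, 0.969, -0.004], [0.969, 0.248, -0.001], [0.0, -0.004, -1.0]]
ft_force: [-5.9, -2.5, 1.9]
finger_gap: 0.0605
```

```bash
python3 - <<'E'
from h import *
c=camera("side");save(c,"s6.png",(280,200,400,290),6)
E
```

```text
(no output)
```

View pics/s6.png

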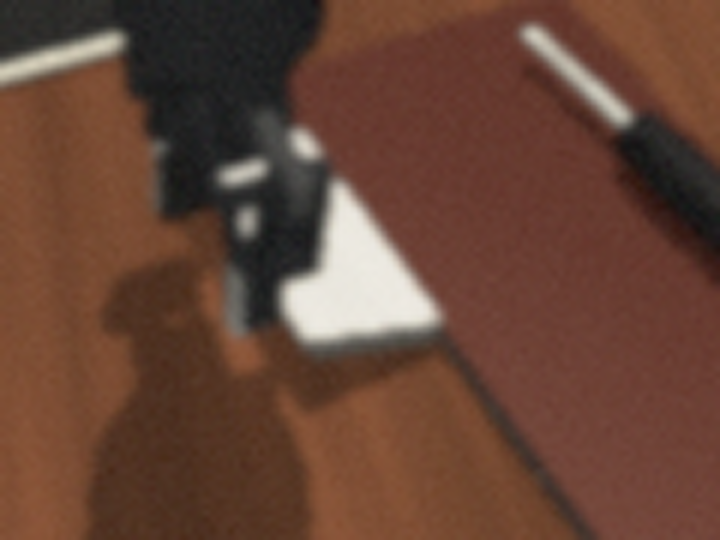

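Tipped about 15° now, with the shadow wedge at (320,385). I keep going.

Request:
{"op": "move_arm", "data": {"increments": [[75,0,0.08,-0.25,0],[75,0,0.08,-0.25,0],[75,0,0.09,-0.25,0],[75,0,0.1,-0.25,0],[75,0,0.0,0,0]]}}

```text
t: 10.5
tcp_pos: [0.5307, -0.0836, 0.0239]
eef_rot: [[-0.248, 0.969, -0.004], [0.969, 0.248, -0.001], [0.0, -0.004, -1.0]]
ft_force: [-6.3, -3.0, 2.7]
finger_gap: 0.0601
```

```bash
python3 - <<'E'
from h import *
c=camera("side");save(c,"s7.png",(280,200,400,290),6)
E
```

```text
(no output)
```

View pics/s7.png

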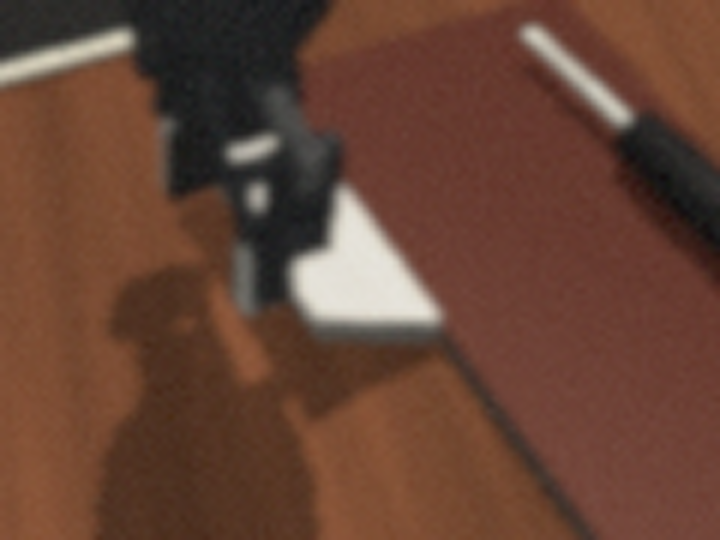

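Request:
{"op": "move_arm", "data": {"increments": [[75,0,0.12,-0.25,0],[75,0,0.15,-0.25,0],[75,0,0.18,-0.25,0],[75,0,0.2,-0.22,0],[75,0,0.0,0,0]]}}

```text
t: 11.18
tcp_pos: [0.5365, -0.0822, 0.034]
eef_rot: [[-0.248, 0.969, -0.005], [0.969, 0.248, -0.001], [0.0, -0.005, -1.0]]
ft_force: [-8.7, -2.6, 6.1]
finger_gap: 0.0602
```

```bash
python3 - <<'E'
from h import *
c=camera("side");save(c,"s8.png",(280,190,400,280),6)
E
```

```text
(no output)
```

View pics/s8.png

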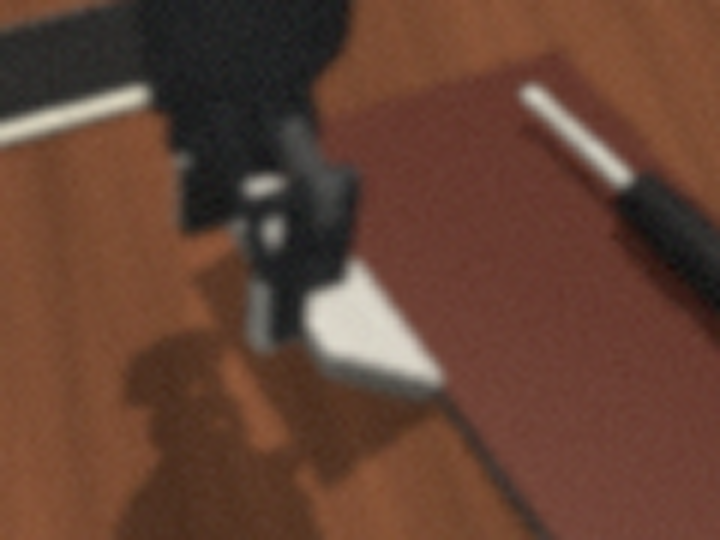

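Request:
{"op": "move_arm", "data": {"increments": [[75,0,0.05,-0.25,0],[75,0,0.2,-0.25,0],[75,0,0.22,-0.22,0],[75,0,0.25,-0.2,0],[75,0,0.0,0,0]]}}

```text
t: 11.85
tcp_pos: [0.5469, -0.0797, 0.0435]
eef_rot: [[-0.249, 0.969, 0.002], [0.969, 0.249, 0.0], [-0.0, 0.002, -1.0]]
ft_force: [-0.0, -0.8, -0.9]
finger_gap: 0.0606
```

```bash
python3 - <<'E'
from h import *
c=camera("side");save(c,"s9.png",(280,190,400,280),6)
E
```

```text
(no output)
```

View pics/s9.png

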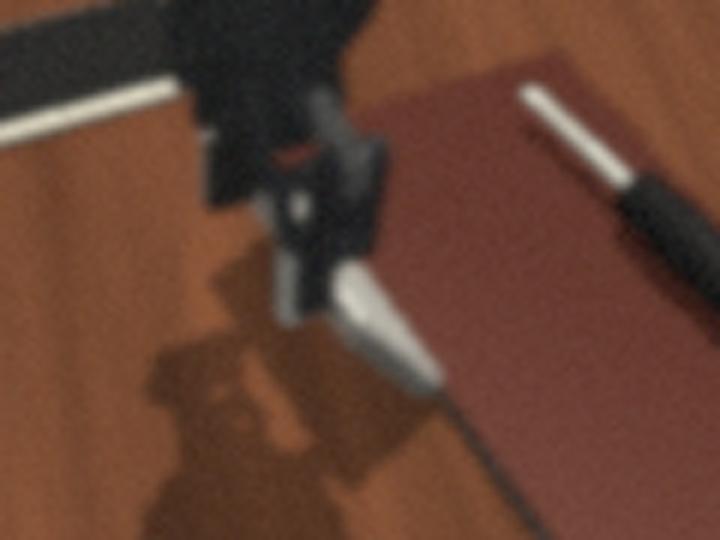

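Request:
{"op": "move_arm", "data": {"increments": [[75,0,0.3,-0.18,0],[75,0,0.35,-0.17,0],[75,0,0.4,-0.15,0],[75,0,0.4,-0.12,0],[75,0,0.0,0,0]]}}

```text
t: 12.52
tcp_pos: [0.559, -0.0766, 0.0509]
eef_rot: [[-0.248, 0.969, -0.002], [0.969, 0.248, -0.001], [-0.0, -0.002, -1.0]]
ft_force: [-7.5, -0.2, 11.8]
finger_gap: 0.0603
```

```bash
python3 - <<'E'
from h import *
c=camera("side");save(c,"s10.png",(280,190,400,280),6)
E
```

```text
(no output)
```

View pics/s10.png

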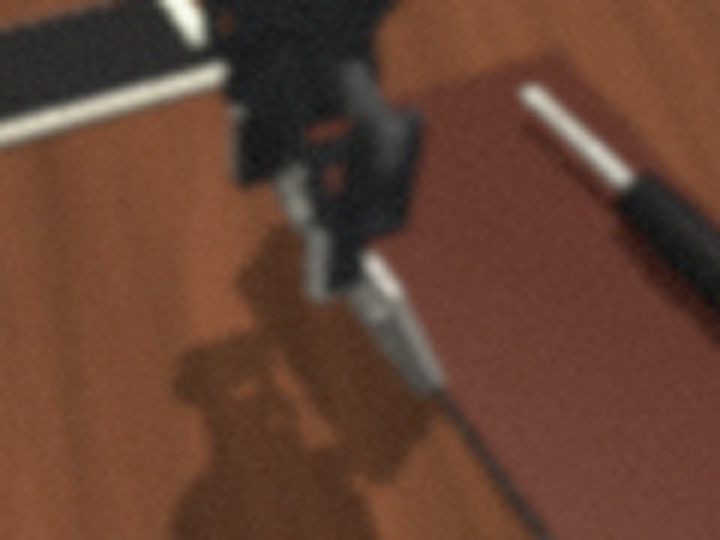

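The housing is about 68° up, and fz of +12 N means the tips bear down on the frame corner in the notch. I ease off and rise a little.

Request:
{"op": "move_arm", "data": {"increments": [[75,0,-0.05,-0.1,0],[75,0,0,-0.1,0],[75,0,0,0,0]]}}

```text
t: 12.95
tcp_pos: [0.5596, -0.0764, 0.0517]
eef_rot: [[-0.249, 0.969, 0.0], [0.969, 0.249, -0.0], [-0.0, 0.0, -1.0]]
ft_force: [-2.6, -0.8, 4.3]
finger_gap: 0.0606
```

Request:
{"op": "move_arm", "data": {"increments": [[75,0,0.1,-0.15,0],[75,0,0.2,-0.1,0],[75,0,0.2,-0.05,0],[75,0,0,0,0]]}}

```text
t: 13.45
tcp_pos: [0.5646, -0.0751, 0.0544]
eef_rot: [[-0.249, 0.969, 0.0], [0.969, 0.249, -0.0], [-0.0, 0.0, -1.0]]
ft_force: [-0.6, -0.9, 0.1]
finger_gap: 0.0604
```

```bash
python3 - <<'E'
from h import *
c=camera("side");save(c,"s11.png",(280,190,400,280),6)
E
```

```text
(no output)
```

View pics/s11.png

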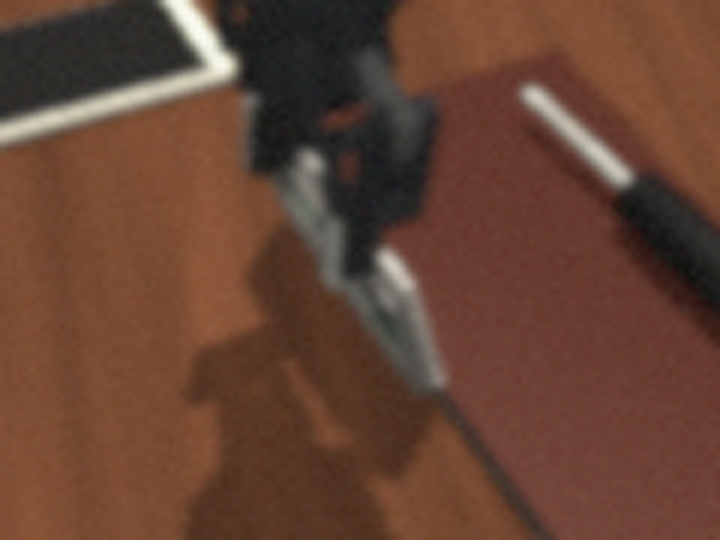

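Request:
{"op": "move_arm", "data": {"increments": [[75,0,0.1,0.1,0],[75,0,0.2,0.05,0],[75,0,0.2,0,0],[75,0,0.2,0,0],[75,0,0,0,0]]}}

```text
t: 14.12
tcp_pos: [0.5721, -0.0733, 0.0566]
eef_rot: [[-0.249, 0.969, 0.004], [0.969, 0.249, 0.0], [-0.001, 0.004, -1.0]]
ft_force: [-6.2, 1.2, 19.0]
finger_gap: 0.0601
```

```bash
python3 - <<'E'
from h import *
c=camera("side");save(c,"s12.png",(280,190,400,280),6)
E
```

```text
(no output)
```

View pics/s12.png

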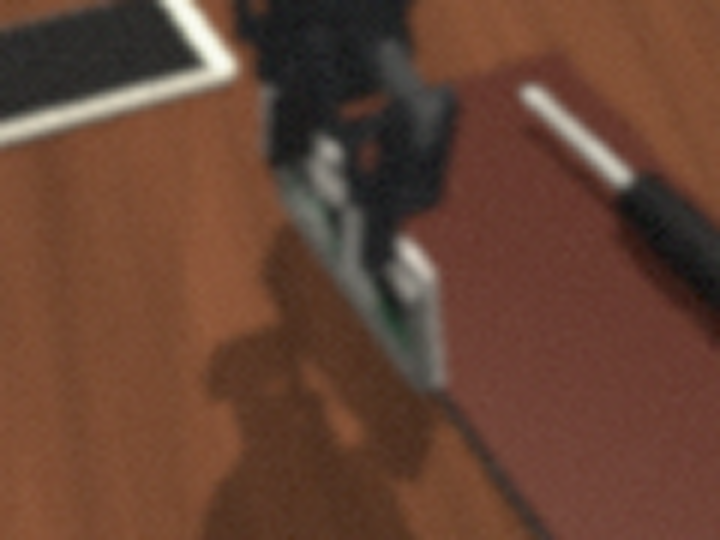

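The housing is about 82° up, but the tips press down with 19 N, so I ease up.

Request:
{"op": "move_arm", "data": {"increments": [[75,0,0,-0.15,0],[75,0,0,-0.15,0],[75,0,0,0,0]]}}

```text
t: 14.55
tcp_pos: [0.5712, -0.0735, 0.0567]
eef_rot: [[-0.249, 0.969, 0.001], [0.969, 0.249, -0.0], [-0.0, 0.001, -1.0]]
ft_force: [-3.3, -0.2, 7.2]
finger_gap: 0.0601
```

```bash
python3 - <<'E'
from h import *
c=camera("side");save(c,"s13.png",(310,200,370,260),10)
X=cloud(c)
m=(X[...,2]>.015)&(X[...,0]<.66)&(X[...,0]>.5)&(X[...,1]<-.02)&(X[...,1]>-.2)
v,u=np.nonzero(m)
ex=np.array([.969,.249,0]);ey=np.array([-.249,.969,0])
P=X[m];a=P@ex-.5557;b=P@ey+.2133
img=c["img"][m]
for lo in (-.06,-.055):
    k=(b>lo)&(b<lo+.005)
    for i in np.nonzero(k)[0]: print(u[i],v[i],(a[i]*1000).round(1),(b[i]*1000).round(1),(P[i,2]*1000).round(1),img[i])
E
```

```text
370 36 -1.8 -55.6 486.7 [168 147 123]
371 39 0.6 -55.3 482.0 [164 150 127]
372 39 2.5 -55.1 481.7 [159 132 106]
370 41 -0.8 -55.2 479.2 [161 155 135]
372 41 0.9 -58.2 479.8 [161 142 119]
365 42 -10.1 -55.9 479.0 [157 149 133]
369 42 -2.4 -55.2 477.9 [160 153 134]
371 42 0.7 -56.0 477.7 [163 153 133]
372 42 1.5 -57.5 478.0 [161 147 127]
373 42 4.3 -56.1 477.3 [158 131 104]
366 43 -7.7 -55.2 477.1 [162 155 136]
367 43 -6.3 -55.8 477.1 [160 152 134]
371 43 1.4 -55.1 475.9 [162 156 136]
372 43 2.5 -56.3 476.1 [162 151 130]
372 44 2.0 -57.2 474.9 [161 150 131]
373 44 3.2 -58.2 475.1 [159 140 117]
366 45 -8.3 -56.7 474.6 [150 142 124]
367 45 -5.9 -55.7 474.0 [160 154 134]
369 45 -2.1 -55.4 473.5 [160 153 135]
371 45 1.1 -56.1 473.2 [161 154 136]
372 45 2.6 -56.5 473.2 [160 151 132]
373 45 4.6 -56.3 472.9 [157 141 121]
363 46 -12.5 -55.0 473.2 [70 60 49]
367 46 -5.7 -55.7 472.5 [160 154 135]
369 46 -2.0 -55.5 472.0 [159 151 133]
370 46 -0.3 -55.8 471.9 [161 154 135]
371 46 1.4 -55.9 471.6 [161 154 136]
372 46 3.1 -56.1 471.5 [160 150 131]
373 46 4.6 -56.7 471.5 [158 143 121]
374 46 6.5 -56.
[... 28230 characters left out ...]
6 [98 96 91]
352 242 -0.4 -54.4 46.2 [120 103  96]
349 243 -8.0 -54.4 46.3 [83 81 75]
351 243 -3.0 -54.8 44.5 [113 108 101]
352 243 -0.1 -54.3 42.9 [119 103  95]
348 245 -9.7 -53.7 40.0 [70 73 65]
350 245 -5.1 -54.6 39.0 [92 89 85]
351 245 -1.9 -53.7 36.8 [110 105  98]
352 245 0.4 -54.3 36.3 [123 110 101]
348 246 -10.1 -54.6 37.9 [68 72 65]
353 246 3.2 -54.4 32.2 [119  94  85]
348 247 -8.8 -52.8 32.6 [67 70 64]
352 248 0.7 -54.9 27.3 [119 109 101]
349 249 -6.0 -53.3 25.5 [80 81 74]
352 249 1.3 -54.3 23.2 [116 108 100]
350 250 -3.3 -53.6 21.3 [86 86 80]
350 251 -4.0 -55.0 19.7 [82 80 76]
351 251 -1.0 -54.5 18.0 [98 96 90]
352 251 1.4 -54.9 17.3 [115 109 102]
349 252 -6.2 -54.6 17.0 [80 77 71]
```

View pics/s13.png

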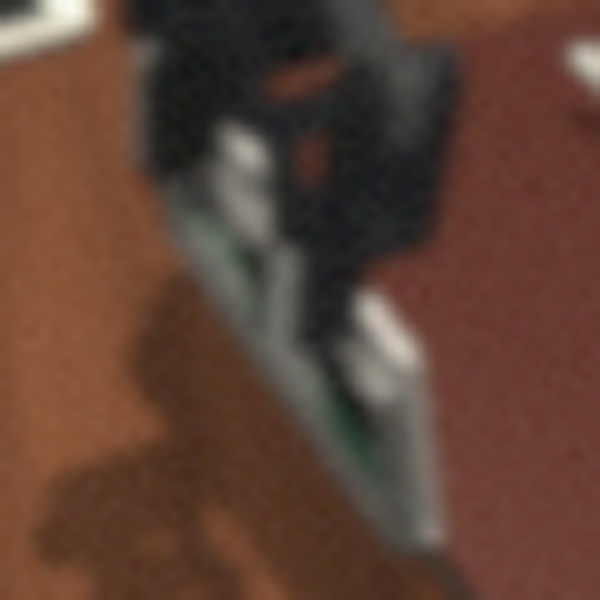

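The crop shows the housing almost upright at about 84°. Its underside is at roughly ledge height, so the far edge is standing on the ledge's rim and the tips bear on the frame step at about 61 mm. I raise to lip height and push on gently.

Request:
{"op": "move_arm", "data": {"increments": [[75,0,0,-0.15,0],[75,0,0.05,-0.1,0],[75,0,0.1,0,0],[75,0,0.1,0,0],[75,0,0,0,0]]}}

```text
t: 15.22
tcp_pos: [0.5735, -0.0728, 0.0582]
eef_rot: [[-0.249, 0.969, -0.0], [0.969, 0.249, 0.0], [0.0, -0.0, -1.0]]
ft_force: [0.2, 0.7, -0.3]
finger_gap: 0.0605
```

```bash
python3 - <<'E'
from h import *
c=camera("side");save(c,"s14.png",(310,200,370,260),10)
E
```

```text
(no output)
```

View pics/s14.png

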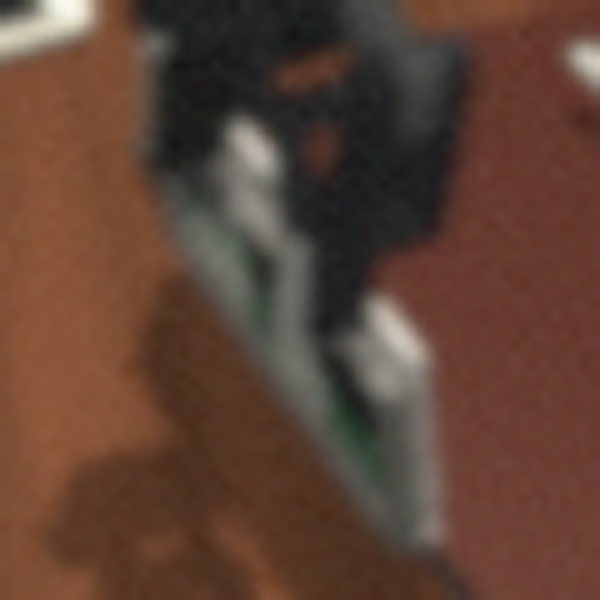

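Nearly vertical, with no jam force. I keep going forward at this height.

Request:
{"op": "move_arm", "data": {"increments": [[75,0,0.15,0,0],[75,0,0.15,0,0],[75,0,0.15,0,0],[75,0,0.15,0,0],[75,0,0,0,0]]}}

```text
t: 15.9
tcp_pos: [0.5796, -0.0713, 0.0587]
eef_rot: [[-0.249, 0.969, 0.001], [0.969, 0.249, 0.0], [-0.0, 0.001, -1.0]]
ft_force: [-0.9, 0.3, 1.7]
finger_gap: 0.0604
```

```bash
python3 - <<'E'
from h import *
c=camera("side");save(c,"s15.png",(310,200,370,260),10)
E
```

```text
(no output)
```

View pics/s15.png

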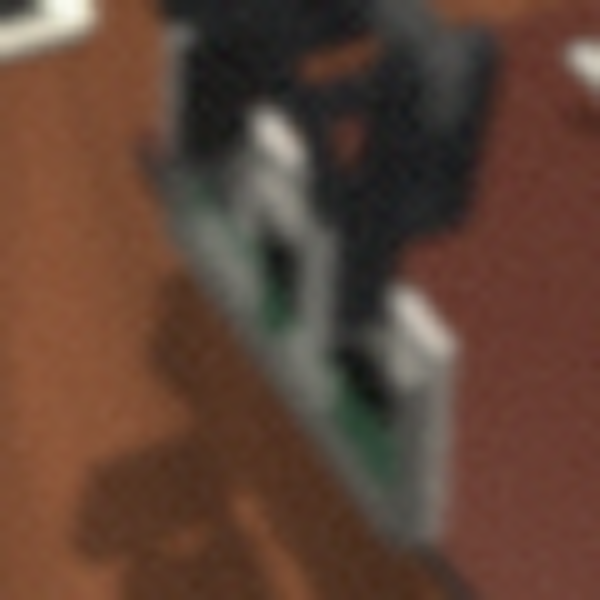

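Now it is about vertical or slightly past. I continue.

Request:
{"op": "move_arm", "data": {"increments": [[75,0,0.15,-0.05,0],[75,0,0.2,0,0],[75,0,0.2,0,0],[75,0,0.2,0,0],[75,0,0,0,0]]}}

```text
t: 16.58
tcp_pos: [0.5875, -0.0693, 0.0597]
eef_rot: [[-0.249, 0.969, 0.002], [0.969, 0.249, 0.0], [-0.0, 0.002, -1.0]]
ft_force: [-1.2, 0.3, 5.9]
finger_gap: 0.0604
```

```bash
python3 - <<'E'
from h import *
c=camera("side");save(c,"s16.png",(310,190,390,270),7.5)
E
```

```text
(no output)
```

View pics/s16.png

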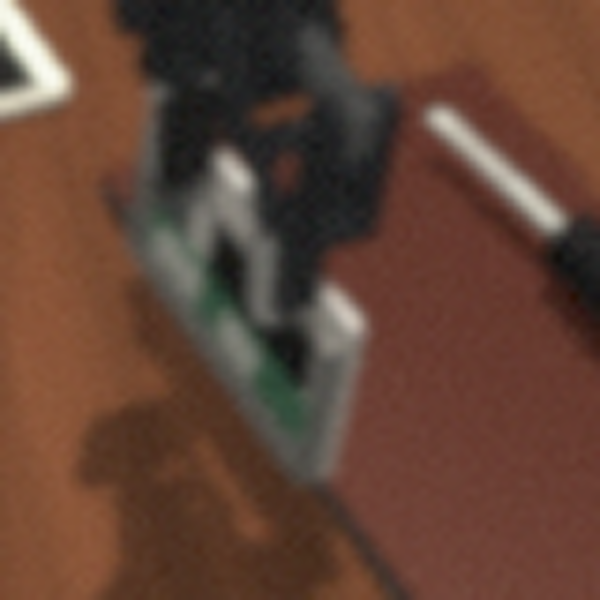

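It is past vertical now, leaning over the platform. The tips still bear lightly on the step, so I rise slightly and go on.

Request:
{"op": "move_arm", "data": {"increments": [[75,0,0.1,-0.1,0],[75,0,0.2,0,0],[75,0,0.2,0,0],[75,0,0.2,0,0],[75,0,0,0,0]]}}

```text
t: 17.25
tcp_pos: [0.5937, -0.0677, 0.0599]
eef_rot: [[-0.249, 0.969, 0.0], [0.969, 0.249, -0.0], [-0.0, 0.0, -1.0]]
ft_force: [-0.2, -0.3, 3.1]
finger_gap: 0.0605
```

```bash
python3 - <<'E'
from h import *
c=camera("side");save(c,"s17.png",(310,190,390,270),7.5)
E
```

```text
(no output)
```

View pics/s17.png

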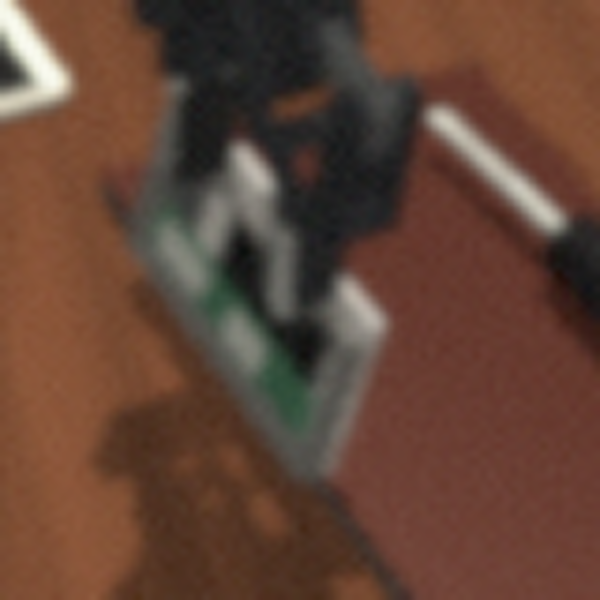

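Request:
{"op": "move_arm", "data": {"increments": [[75,0,0.25,-0.05,0],[75,0,0.25,0,0],[75,0,0.25,0,0],[75,0,0.25,0,0],[75,0,0,0,0]]}}

```text
t: 17.92
tcp_pos: [0.6031, -0.0652, 0.0602]
eef_rot: [[-0.249, 0.969, -0.0], [0.969, 0.249, 0.0], [0.0, -0.0, -1.0]]
ft_force: [0.8, -0.1, 0.1]
finger_gap: 0.0603
```

```bash
python3 - <<'E'
from h import *
c=camera("side");save(c,"s18.png",(310,190,390,270),7.5)
E
```

```text
(no output)
```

View pics/s18.png

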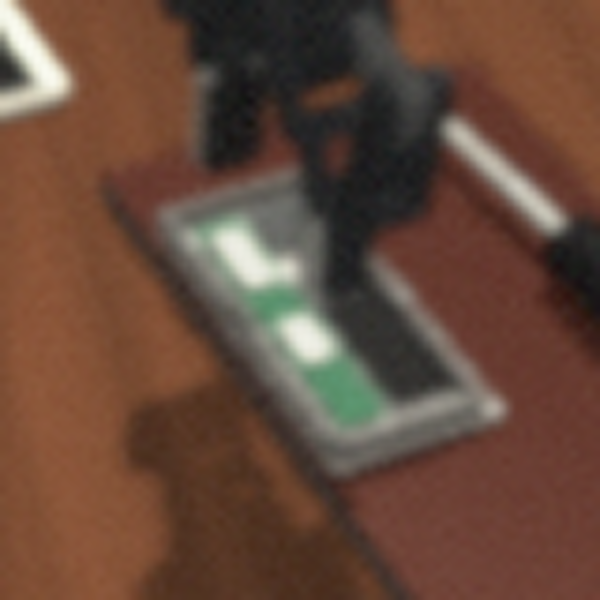

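It has fallen flat on the platform with the inner side (board and battery) up. I go straight up and back, then check.

Request:
{"op": "move_arm", "data": {"increments": [[75,0,0,-3,0],[75,0,-2,-4,0],[75,0,-5,-3,0],[75,0,-6,0,0],[75,0,-6,0,0]]}}

```text
t: 18.6
tcp_pos: [0.4176, -0.1128, 0.161]
eef_rot: [[-0.249, 0.968, 0.002], [0.968, 0.249, -0.001], [-0.001, 0.001, -1.0]]
ft_force: [0.1, -1.2, 1.3]
finger_gap: 0.0601
```

Request:
{"op": "move_arm", "data": {"increments": [[75,0,-6,0,0],[75,5,0,0,0],[75,6,0,0,0],[75,6,0,0,0],[75,0,0,0,0]]}}

```text
t: 19.23
tcp_pos: [0.3173, 0.0406, 0.1606]
eef_rot: [[-0.258, 0.966, 0.0], [0.966, 0.258, 0.001], [0.001, 0.001, -1.0]]
ft_force: [0.0, -0.1, 0.4]
finger_gap: 0.0603
```

```bash
python3 - <<'E'
from h import *
c=camera("side");save(c,"s19.png",(280,180,460,310),4.4)
t=camera("top");save(t,"t19.png",(270,110,430,230),5)
E
```

```text
(no output)
```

View pics/s19.png

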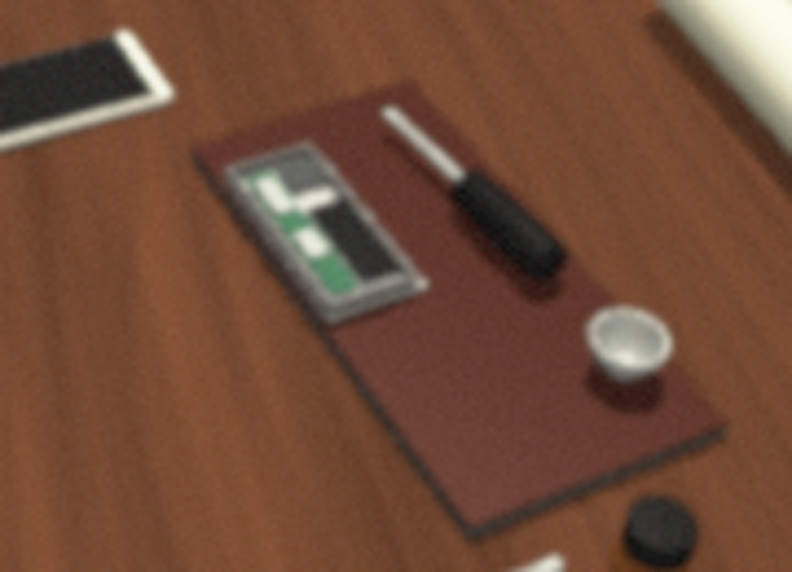

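View pics/t19.png

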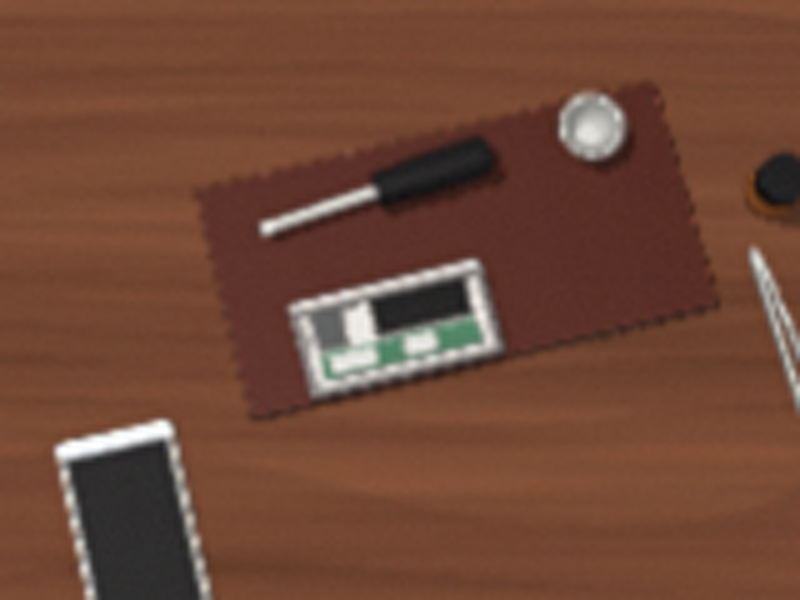

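The housing lies with its near edge flush along the platform's front edge, top-crop (315,397) to (500,352), inner side up. The screwdriver, pot, phone, tweezers and jar look unmoved. I check flatness and then hand in.

```bash
python3 - <<'E'
from h import *
t=camera("top");X=cloud(t);im=t["img"]
P=X[164:188,331:368].reshape(-1,3);ex=np.array([.969,.249,0]);ey=np.array([-.249,.969,0])
P=P[(P[:,2]>.015)&(P[:,2]<.05)]
A=np.c_[P@ex,P@ey,np.ones(len(P))];k,_,_,_=np.linalg.lstsq(A,P[:,2],rcond=None)
print("slopes",k[:2],"z med",np.median(P[:,2]),np.percentile(P[:,2],[5,95]),"ex",np.percentile(P@ex-.5557,[2,98]),"ey",np.percentile(P@ey,[2,98]))
print(job.job_done())
E
```

```text
slopes [ 0.00324463 -0.00229401] z med 0.019947290084940696 [0.01551623 0.02401276] ex [0.00627444 0.06181053] ey [-0.26493809 -0.15441504]
the job is handed in; nothing more can be done
None
```

The small housing now lies flat on the platform with its inner side (battery and board) up, and I have handed the job in at about 19.5 s of the 58 s allowed.

**What I did:**
- I pushed it with two slightly opened fingertips square against the ledge.
- I pressed on the lip with about 5–9 N and tipped it up in an arc. Near upright, I eased off when the fingertips started bearing down hard on the frame step.
- I nudged it past vertical, it fell over onto the platform, and I pulled the arm clear.

**Last checks:**
- **Position:** the depth points all fall on the platform, about 6 to 62 mm in from the ledge. In the top picture its near edge looks flush with the platform's front edge.
- **Flatness:** the fitted tilt is under 0.4%, and the median height is 20 mm, about what a 12 mm housing on a 10 mm platform should give.
- **Other things:** the screwdriver, pot, phone, tweezers and jar look unmoved in the pictures. The last close-ups did not cover the earbud case or the two larger housings.
- **Forces:** the highest fingertip force reported at the end of a move was about 21 N, when I felt for the bench. The highest on the housing was about 20 N, near upright.

**One disagreement:** near upright, the far edge seemed to stand on the rim of the ledge, about 6–8 mm higher than planned, rather than in the corner on the bench. The depth readings still put it on the platform's edge, so I don't think it was ever lifted clear.

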